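Twist-lock a blue ink cartridge into the carton coder

ROBOT

A 7-joint arm with a two-finger parallel gripper is mounted at the origin on a cart in front of the work surface, level with it; the furniture and walls round the work are solid. World frame = base frame: x ahead of the robot, y to its left, z up, the work surface at z = 0. Lengths are in m, angles in rad, forces in N, time in s.
With the tool pointing down it reaches from about 0.425 to 0.925 m from the base axis. Payload 6.8 kg.
Tool frame: the origin (TCP) lies at the very end of the fingers, on their centre line; the grasp point (between the pads) lies 19 mm behind it; z points along the fingers, y is the line along which they close (so a half turn about z gives the same grasp; the last joint's range is limited). The gripper opens to 85 mm and grips with 20 to 120 N. Pads are 22 mm wide; open, the fingers measure 114 mm over their backs; the gripper's body (76 mm by 85 mm) begins 54 mm behind the grasp point. The pads swing forward as they close: fully open they stand 13 mm farther back than shut.
Start: joints at [-1.394, 0.477, 0.022, 1.555, -0.011, 1.109, -0.083], TCP at [0.19, 0.648, 0.231] pointing down, gripper open.
Joint ranges: [-2.96, 2.96], [-0.34, 2.1], [-1.41, 1.46], [0.24, 2.44], [-1.37, 4.51], [0.17, 1.92], [-2.96, 2.96]. Speed limits (rad/s): [2.39, 2.39, 3.14, 3.14, 3.14, 3.14, 3.14].

INTERFACE

Orientations are given as a unit quaternion [w, x, y, z].
In Python, from station import bot gives the robot as it stands.
- The arm moves only by the tool jog_arm, never from a script. Its argument "motion" is a list of rows, each a list of 7 numbers: the turn, a rotation vector about the tool's x, y, z in rad, then the shift along the tool's x, y, z in mm, then the finger opening in mm, from 0 to 85.4. A call has 1 to 10 rows; each row is the pose to reach, as a shift and turn from the pose commanded when the call began, along the tool's axes at that moment; what a row does not reach only later rows make up. A row lasts 1/8 s, in which the tool goes at most 62.5 mm and 10.7 degrees, less where a joint would pass 70% of its speed; a pose out of reach is approached as far as the arm can. A call with a gripper value outside its range is refused whole. The fingers move at their own pace and stop on an object; "grip_force" is the grip in N (left out, the last holds). Time passes only in rows, so rows that repeat a pose let the fingers close. It gives the time, the measured TCP pose, the force, the opening and the grip force at its end, in the units of the state.
- bot.get_obs(): the state, without advancing time (a new reading comes with each control period).
- bot.read_camera(name): name is "scene" or "top"; returns a dict with "pixels" (400x640x3 uint8, red, green, blue), "camera_matrix" (3x3 intrinsics, pixels), "T" (4x4, takes a point from camera to world coordinates). Camera axes: x right, y down, z forward; pixel columns grow to the right and rows downward; lengths in m; the calibration is good to about 2 mm. A picture is of the moment at which its call begins. There is no depth.
- bot.hand_in(): hands the job in; it is judged then, once.
Trained networks look in a picture, given as the dict that the camera call returned (one of the last four; its "shot" number tells which), for a name from the list of things; names that differ only in an ending like _2 or _b are one class to them, and where a whole thing is asked for, a point or a joint stands for the part that bears it (a point fixed in the world has none). Each returns a list of dicts, best first, with "score" (0 to 1); they miss things now and then, are a little off and sometimes report something else, mostly with a low value. They report only what shows in the picture. A call takes as long as a camera call. They do not tell look-alikes from the thing itself.
- bot.spot_in(thing, picture): "xy" ([column, row] in pixels, amid what is visible of it).
- bot.tip_of(thing, picture): "xy" ([column, row] in pixels: a listed point, or the origin of a listed thing).
The state is a dict: "t": time; "q": joint angles; "joint_vel": joint speeds; "joint_torque": joint torques, N m; "eef_pos": TCP position; "tool_rot": TCP orientation; "contact_force": force on the tool from outside, world axes, zero at the start; "torque": the same for the moment, N m; "gripper_width": opening from 0.0 (shut) to 1.0 (fully open); "grasp_force": force on a finger pad.
Only numpy, scipy, OpenCV 4.12 (cv2) and the standard library are available. Lean on these libraries where they do the work, as an engineer would, in place of code of your own. Each camera call takes 0.05 s, during which the arm holds its last target. There are 200 camera calls.

TASK

The carton coder needs ink: take the blue cartridge by its grip bar, lower it upright all the way into the coder's blue socket with its lugs through the two slots, then turn it a quarter turn clockwise (seen from above) so that it is locked, and let go. Leave the red and the yellow cartridge standing where they are.

Things in the scene. Friction and masses are not known exactly. Their poses are not given: they have to be found in the camera images.
- blue_cartridge: Blue ink cartridge, upright, loose, about 0.22 kg. Sizes in mm: barrel 44 across; cap 54 across, 45-55 high; on it a grip bar 52 long (x), 20 thick (y), 55-89 high: pinch it across y. At the very bottom two black lugs stick out along +x and -x, under the bar's ends, to 34 from the axis, 10 wide, 8 high. Origin: centre of underside, z up. The same after a half turn about z.
- red_cartridge: Red ink cartridge, the same in shape and size; not to be used, leave it standing. Origin: centre of the underside.
- yellow_cartridge: Yellow ink cartridge, the same in shape and size; not to be used, leave it standing. Origin: centre of the underside.
- socket (a point): Centre of the floor of the fixed grey coder's bayonet socket (blue turret 100 mm across), 30 mm above the table. Rim 22 above this. Opening 54; slots (gaps in the white ledge; lines on rim) along +x and -x, 15 deg and 5 mm of play. Standing on the floor, the lugs clear the ledge by 6, turn freely clockwise, stop 7 deg past a quarter turn. Locked: bar along y (dots). Hump at x 73-135, 34 above this.
Things that resemble listed ones, but are neither listed nor needed, are in the scene too. There is more than one size of the blue_cartridge; the job needs the largest.

How it is judged:
By the outcome, as a careful person would: the job done as asked, in the order asked, and still so for the second after the job is handed in, with the robot touching nothing.
It also fails if it takes over 42 s, if anything falls off the work surface, if the arm or the gripper's body presses on something with over 40 N, if the wrist force passes 120 N, or if a joint passes its speed limit or range.

## Working session

There is one attempt and no reset: what is moved stays moved. The work goes in short steps, Python scripts to look and compute and a tool call to move; the robot and the scene stay as the last step left them, time stands still between calls to the robot, and variables do not carry over. Pictures are saved under pics/ and viewed, at most 10 in all, crops included, and the job is handed in when it is done.

Besides the shell and the picture viewer there is one more tool, called after "Call:" by a JSON object that holds its "api" and its "payload". jog_arm: Moves the arm, as the interface text tells. Its arguments: {"type":"object","properties":{"motion":{"type":"array"},"grip_force":{"type":"number"}},"required":["motion"]}

```bash
mkdir -p pics; cat > h.py <<'E'
import numpy as np, cv2
from station import bot
def ray(p,uv,z):
    K=np.array(p["camera_matrix"]);T=np.array(p["T"])
    d=T[:3,:3]@np.linalg.solve(K,[uv[0],uv[1],1.0]);o=T[:3,3]
    return o+d*(z-o[2])/d[2]
def proj(p,X):
    K=np.array(p["camera_matrix"]);T=np.array(p["T"])
    c=K@(T[:3,:3].T@(np.array(X)-T[:3,3]));return c[:2]/c[2]
def save(p,name,box=None,s=1):
    im=p["pixels"][:,:,::-1]
    if box: im=im[box[1]:box[3],box[0]:box[2]]
    cv2.imwrite("pics/"+name,cv2.resize(im,None,fx=s,fy=s,interpolation=cv2.INTER_CUBIC))
E
python3 - <<'E'
from h import *
o=bot.get_obs();print({k:np.round(o[k],3) for k in("t","q","eef_pos","tool_rot","gripper_width")})
ims=[]
for c in("scene","top"):
    p=bot.read_camera(c);save(p,c+"0.png");np.savez(c+"0.npz",**{k:p[k] for k in("pixels","camera_matrix","T")})
    print(c,np.round(p["T"],3).tolist(),np.round(p["camera_matrix"],1).tolist())
    for t,z in(("blue_cartridge",0),("socket",.03),("red_cartridge",0)):
        for f in("spot_in","tip_of"):
            for r in getattr(bot,f)(t,p):print(t,f,np.round(r["xy"],1),round(r["score"],2),np.round(ray(p,r["xy"],z),3))
E
```

```text
{'t': np.float64(0.0), 'q': array([-1.394,  0.478,  0.022,  1.556, -0.012,  1.109, -0.083]), 'eef_pos': array([0.19 , 0.647, 0.23 ]), 'tool_rot': array([-0.   ,  0.142,  0.99 , -0.001]), 'gripper_width': np.float64(1.004)}
scene [[0.747, -0.336, 0.574, -0.071], [-0.665, -0.374, 0.646, -0.641], [-0.002, -0.864, -0.503, 0.544], [0.0, 0.0, 0.0, 1.0]] [[390.9, 0.0, 320.5], [0.0, 390.9, 196.8], [0.0, 0.0, 1.0]]
blue_cartridge spot_in [314.4 210.4] 0.72 [0.492 0.016 0.   ]
blue_cartridge spot_in [282.5 234.4] 0.7 [ 0.365 -0.014  0.   ]
blue_cartridge tip_of [281.4 241.3] 0.93 [ 0.347 -0.034  0.   ]
blue_cartridge tip_of [313.5 225.1] 0.71 [ 0.446 -0.034  0.   ]
blue_cartridge tip_of [290.8 206. ] 0.66 [0.46  0.075 0.   ]
socket spot_in [304.6 165.7] 0.96 [0.605 0.192 0.03 ]
socket tip_of [293.9 166.2] 0.88 [0.579 0.211 0.03 ]
red_cartridge spot_in [403.3 206.4] 0.64 [ 0.681 -0.126  0.   ]
red_cartridge spot_in [303.3 166.3] 0.22 [0.639 0.24  0.   ]
red_cartridge tip_of [401.  219.7] 0.81 [ 0.625 -0.162  0.   ]
top [[0.007, -0.99, 0.14, 0.379], [-1.0, -0.009, -0.01, -0.018], [0.011, -0.14, -0.99, 0.875], [0.0, 0.0, 0.0, 1.0]] [[403.7, 0.0, 315.3], [0.0, 403.7, 201.7], [0.0, 0.0, 1.0]]
blue_cartridge spot_in [319.  230.1] 0.79 [ 0.441 -0.035  0.   ]
blue_cartridge spot_in [269.8 217.6] 0.72 [0.467 0.072 0.   ]
blue_cartridge spot_in [325.5 274.6] 0.64 [ 0.346 -0.049  0.   ]
blue_cartridge tip_of [317.4 230.9] 0.88 [ 0.439 -0.032  0.   ]
blue_cartridge tip_of [273.5 222.9] 0.76 [0.456 0.064 0.   ]
blue_cartridge tip_of [323.6 275.2] 0.64 [ 0.345 -0.045  0.   ]
socket spot_in [209.5 155.4] 0.95 [0.597 0.201 0.03 ]
socket tip_of [208.6 168.7] 0.64 [0.568 0.202 0.03 ]
red_cartridge spot_in [386.9 145.1] 0.58 [ 0.632 -0.186  0.   ]
red_cartridge tip_of [383.3 152.7] 0.84 [ 0.615 -0.178  0.   ]
red_cartridge tip_of [318.9 231. ] 0.23 [ 0.439 -0.035  0.   ]
```

View pics/scene0.png

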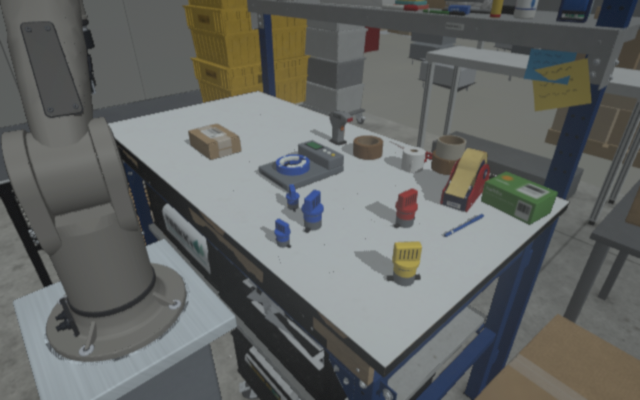

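View pics/top0.png

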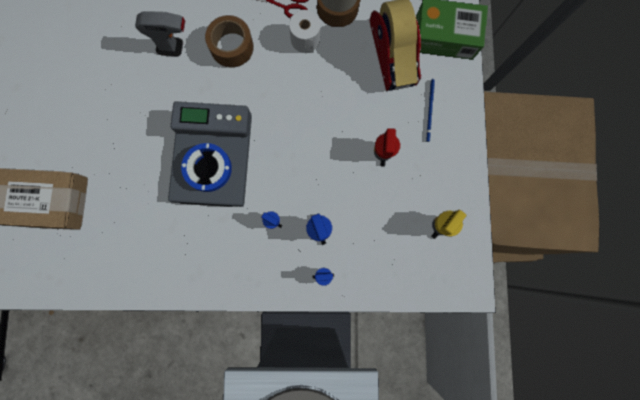

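The scene view shows three blue cartridges, at about (313,210), (292,196) and (282,233). In the top view they are at (318,229), (271,220) and (324,276). The one at (318,229) is clearly the biggest, so it fits "largest". The coder socket is at top (206,167), red at (387,146) and yellow at (449,223). I'll confirm with an enlarged crop.

```bash
python3 - <<'E'
import numpy as np,cv2
a=np.load("top0.npz")["pixels"][:,:,::-1]
b=np.load("scene0.npz")["pixels"][:,:,::-1]
A=cv2.resize(a[95:295,165:345],(540,600),interpolation=cv2.INTER_CUBIC)
cv2.imwrite("pics/crop1.png",A)
B=cv2.resize(b[135:255,250:410],(800,600),interpolation=cv2.INTER_CUBIC)
cv2.imwrite("pics/crop2.png",B)
E
```

```text
(no output)
```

View pics/crop1.png

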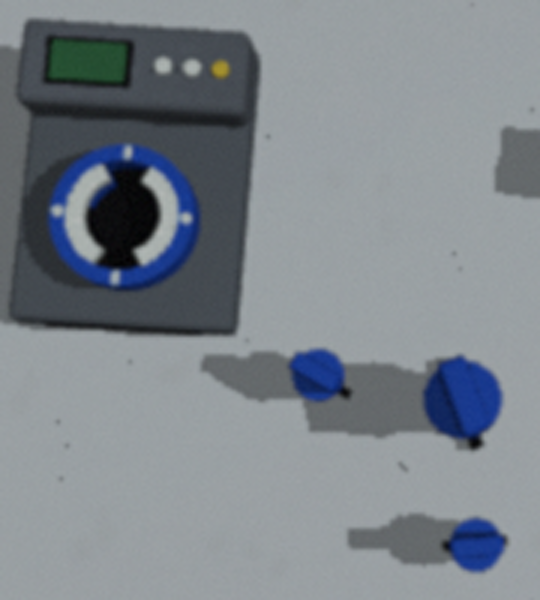

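View pics/crop2.png

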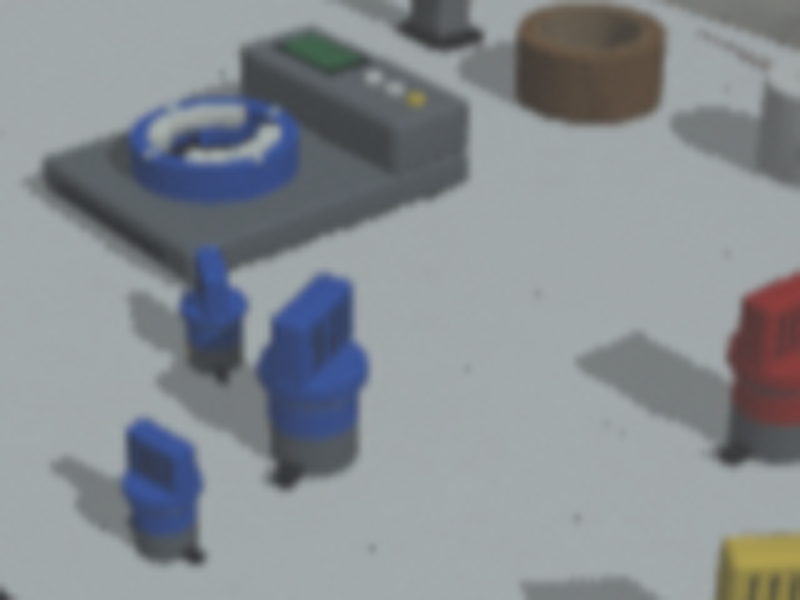

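The crops confirm it: the cartridge at top (318,229) is the largest, with one lug visible at the lower right, around (323,243). The slot lines are at about (207,146) and (203,188), and the dots at (184,165) and (227,168). Next I'll fit the poses with a model silhouette.

```bash
cat > fit.py <<'E'
from h import *
from scipy.optimize import minimize
S=6
def circ(r,z,n=48):
    a=np.linspace(0,2*np.pi,n);return np.c_[r*np.cos(a),r*np.sin(a),0*a+z]
BOX=np.array([[x,y,z] for x in(-.026,.026) for y in(-.01,.01) for z in(.055,.089)])
LUG=[np.array([[s*x,y,z] for x in(.02,.034) for y in(-.005,.005) for z in(0,.008)]) for s in(1,-1)]
def cart(zb=.02):return [np.r_[circ(.022,zb),circ(.022,.045)],np.r_[circ(.027,.045),circ(.027,.055)],BOX]
TUR=[np.r_[circ(.05,0.0),circ(.05,.022)]]
def sil(p,parts,x,y,a,z0,box):
    R=np.array([[np.cos(a),-np.sin(a),0],[np.sin(a),np.cos(a),0],[0,0,1]])
    m=np.zeros(((box[3]-box[1])*S,(box[2]-box[0])*S),np.uint8)
    for P in parts:
        uv=np.array([proj(p,R@q+[x,y,z0]) for q in P])
        uv=((uv-[box[0],box[1]]+.5)*S-.5)
        cv2.fillConvexPoly(m,cv2.convexHull(np.round(uv*16).astype(np.int32)),255,shift=4)
    return cv2.resize(m,None,fx=1/S,fy=1/S,interpolation=cv2.INTER_AREA)/255.
def blue(p,seed,white=False):
    h=cv2.cvtColor(p["pixels"],cv2.COLOR_RGB2HSV)
    m=((h[...,0]>105)&(h[...,0]<130)&(h[...,1]>130)&(h[...,2]>50)).astype(np.uint8)
    n,l,st,_=cv2.connectedComponentsWithStats(m)
    d=[(np.hypot(*(np.argwhere(l==i).mean(0)[::-1]-seed)),i) for i in range(1,n) if st[i,4]>30]
    i=min(d)[1];m=(l==i).astype(np.uint8);b=st[i]
    if white:
        c=cv2.findContours(m,cv2.RETR_EXTERNAL,2)[0];cv2.drawContours(m,c,-1,1,-1)
    return m,(b[0]-6,b[1]-6,b[0]+b[2]+6,b[1]+b[3]+6)
def fit(views,parts,x0,z0):
    def cost(v):
        c=0
        for p,(m,b) in views:c+=np.abs(sil(p,parts,v[0],v[1],v[2],z0,b)-m[b[1]:b[3],b[0]:b[2]]).sum()/m.sum()
        return c/len(views)
    best=None
    for a in np.atleast_1d(x0[2]):
        s=np.array([x0[0],x0[1],a]);r=minimize(cost,s,method="Nelder-Mead",options=dict(initial_simplex=np.array([s,s+[.008,0,0],s+[0,.008,0],s+[0,0,.3]]),xatol=1e-4,fatol=1e-4))
        if best is None or r.fun<best.fun:best=r
    return best
E
cat > run1.py <<'E'
from fit import *
t,s=[dict(np.load(c+"0.npz")) for c in("top","scene")]
bt,bs=blue(t,(318,229)),blue(s,(313,210));print(bt[1],bs[1])
for n,v in(("both",[(t,bt),(s,bs)]),("top",[(t,bt)]),("scene",[(s,bs)])):
    r=fit(v,cart(),(.43,-.033,np.radians([0,30,60,90,120,150])),0);print("cart",n,np.round(r.x[:2],4),np.degrees(r.x[2]).round(1),round(r.fun,3))
    bx=r.x if n=="both" else bx
for i in(0,1):
    c=bx[2]+np.pi*i;X=[bx[0]+.034*np.cos(c),bx[1]+.034*np.sin(c),.004];print("lug",proj(t,X).round(1),proj(s,X).round(1))
tt,ts=blue(t,(206,167),1),blue(s,(293,163),1);print(tt[1],ts[1])
for n,v in(("both",[(t,tt),(s,ts)]),("top",[(t,tt)]),("scene",[(s,ts)])):
    r=fit(v,TUR,(.57,.2,0.),.03);print("turret",n,np.round(r.x[:2],4),round(r.fun,3))
c=np.array([[127,152],[115,278],[57,210],[186,218]])/3.+[165,95]
for k in c:
    print(k,ray(t,k,.052).round(4))
P=[ray(t,k,.052) for k in c];print("mid",(sum(P)/4).round(4))
d=P[0]-P[1];e=P[2]-P[3];print(np.degrees(np.arctan2(d[1],d[0])),np.degrees(np.arctan2(e[1],e[0]))-90)
E
python3 run1.py
```

```text
(np.int32(301), np.int32(208), np.int32(338), np.int32(247)) (np.int32(299), np.int32(185), np.int32(329), np.int32(221))
cart both [ 0.442  -0.0348] 217.8 0.644
cart top [ 0.4432 -0.0333] 67.3 0.126
cart scene [ 0.4368 -0.0404] 39.3 1.082
lug [328.5 242.1] [309.7 232.5]
lug [309.4 217. ] [315.3 217. ]
(np.int32(176), np.int32(137), np.int32(238), np.int32(198)) (np.int32(275), np.int32(152), np.int32(315), np.int32(181))
turret both [0.5699 0.2034] 2.362
turret top [0.5697 0.2033] 2.21
turret scene [0.5747 0.2076] 2.469
[207.33333333 145.66666667] [0.6123 0.201  0.052 ]
[203.33333333 187.66666667] [0.523  0.2053 0.052 ]
[184. 165.] [0.5705 0.2475 0.052 ]
[227.         167.66666667] [0.5657 0.1581 0.052 ]
mid [0.5679 0.203  0.052 ]
-2.7316540787709203 -3.075333886577141
```

```bash
python3 - <<'E'
import numpy as np,cv2
s=np.load("scene0.npz")["pixels"];h=cv2.cvtColor(s,cv2.COLOR_RGB2HSV)
for r in range(188,232,4):print(r,h[r,313].tolist(),h[r,306].tolist())
t=np.load("top0.npz")["pixels"];h=cv2.cvtColor(t,cv2.COLOR_RGB2HSV)
for c in range(178,235,3):print(c,h[167,c].tolist())
E
sed -i 's/(h\[...,0\]>105)&(h\[...,0\]<130)&(h\[...,1\]>130)&(h\[...,2\]>50)/(h[...,0]>100)\&(h[...,0]<135)\&(h[...,1]>115)\&(h[...,2]>25)/; s/if white:/if white:\n        m=cv2.morphologyEx(m,cv2.MORPH_CLOSE,np.ones((5,5),np.uint8))/' fit.py; python3 run1.py
```

```text
188 [100, 18, 167] [98, 12, 169]
192 [112, 152, 148] [94, 12, 169]
196 [112, 155, 153] [110, 59, 155]
200 [112, 129, 111] [112, 141, 125]
204 [112, 103, 92] [112, 129, 111]
208 [112, 131, 115] [112, 127, 110]
212 [112, 152, 148] [112, 132, 114]
216 [111, 112, 114] [111, 113, 99]
220 [112, 139, 128] [112, 107, 98]
224 [106, 30, 92] [103, 23, 77]
228 [103, 25, 92] [108, 20, 65]
178 [107, 34, 52]
181 [111, 172, 108]
184 [112, 126, 146]
187 [99, 20, 170]
190 [78, 7, 177]
193 [83, 11, 96]
196 [90, 59, 13]
199 [120, 20, 13]
202 [120, 36, 14]
205 [105, 39, 13]
208 [150, 28, 9]
211 [120, 23, 11]
214 [90, 23, 11]
217 [60, 7, 39]
220 [77, 10, 180]
223 [99, 21, 172]
226 [93, 13, 171]
229 [112, 144, 124]
232 [107, 59, 82]
(np.int32(300), np.int32(208), np.int32(338), np.int32(248)) (np.int32(297), np.int32(185), np.int32(329), np.int32(228))
cart both [ 0.4428 -0.0333] 35.7 0.266
cart top [ 0.4413 -0.0334] 18.3 0.108
cart scene [ 0.4489 -0.0272] 38.4 0.385
lug [309.2 216.3] [315.6 216.7]
lug [327.4 242. ] [309.1 232. ]
(np.int32(175), np.int32(137), np.int32(238), np.int32(198)) (np.int32(284), np.int32(149), np.int32(310), np.int32(170))
turret both [0.4473 0.2293] 1.0
turret top [0.5689 0.2045] 0.029
turret scene [0.4829 0.2222] 1.0
[207.33333333 145.66666667] [0.6123 0.201  0.052 ]
[203.33333333 187.66666667] [0.523  0.2053 0.052 ]
[184. 165.] [0.5705 0.2475 0.052 ]
[227.         167.66666667] [0.5657 0.1581 0.052 ]
mid [0.5679 0.203  0.052 ]
-2.7316540787709203 -3.075333886577141
```

```bash
sed -i 's/>115)/>75)/' fit.py; python3 run1.py; python3 - <<'E'
from h import *
t,s=[dict(np.load(c+"0.npz")) for c in("top","scene")]
for p,uv in((t,(323.3,242.3)),(s,(307.,230.5))):
    X=ray(p,uv,.004);d=X[:2]-[.442,-.0334];print(X.round(4),np.degrees(np.arctan2(d[1],d[0])),np.hypot(*d))
# dark pixels around lug, and top-face brightness of bar
h=cv2.cvtColor(t["pixels"],cv2.COLOR_RGB2HSV)
print(h[238:247,317:330,2]);print(h[212:243,304:336,2])
E
```

```text
(np.int32(300), np.int32(208), np.int32(339), np.int32(248)) (np.int32(296), np.int32(184), np.int32(330), np.int32(229))
cart both [ 0.4424 -0.0335] 30.5 0.098
cart top [ 0.442  -0.0335] 11.7 0.061
cart scene [ 0.4458 -0.0306] 32.1 0.12
lug [310.4 215.7] [316.7 217. ]
lug [326.3 243. ] [307.8 231.9]
(np.int32(174), np.int32(136), np.int32(238), np.int32(198)) (np.int32(270), np.int32(148), np.int32(316), np.int32(182))
turret both [0.5695 0.2042] 0.123
turret top [0.569  0.2048] 0.055
turret scene [0.5704 0.2049] 0.189
[207.33333333 145.66666667] [0.6123 0.201  0.052 ]
[203.33333333 187.66666667] [0.523  0.2053 0.052 ]
[184. 165.] [0.5705 0.2475 0.052 ]
[227.         167.66666667] [0.5657 0.1581 0.052 ]
mid [0.5679 0.203  0.052 ]
-2.7316540787709203 -3.075333886577141
[ 0.4145 -0.0443  0.004 ] -158.28841554411537 0.029559578585162026
[ 0.4155 -0.0451  0.004 ] -156.18672867600043 0.029007364763047185
[[ 84  81 102 125 136 133 130 122 111 114 130 151 160]
 [ 89  85  89 109 118 110 102 100 108 139 152 162 164]
 [ 96 101  89  88  86  72  64  72 106 152 162 163 165]
 [103 103  94  81  52
[... 3733 characters left out ...]
0 134 153 161 165 164 162 162 164]
 [119 118 119 118 116 114 100  90  90  91  95  93  92  84  81 102 125 136
  133 130 122 111 114 130 151 160 163 163 162 163 162 163]
 [150 150 151 150 149 141 121 111 105 102  97  93  92  89  85  89 109 118
  110 102 100 108 139 152 162 164 164 163 163 162 164 162]
 [163 162 164 163 163 159 153 148 147 141 125 108  94  96 101  89  88  86
   72  64  72 106 152 162 163 165 163 163 163 163 165 163]
 [164 166 164 164 165 165 163 164 162 160 153 139 114 103 103  94  81  52
   35  29  41  91 146 164 164 162 165 163 161 162 163 162]
 [163 165 164 166 163 165 162 163 165 162 161 156 140 112 104 101  87  49
   20  11  20  65 127 158 163 163 163 164 164 163 163 163]]
```

```bash
python3 - <<'E'
from h import *
t=dict(np.load("top0.npz"))
L=[ray(t,c,.089) for c in((312.,217),(319.,237))];R=[ray(t,c,.089) for c in((321.,216.5),(327.8,235))]
for q in(L,R):
    d=q[0]-q[1];print(np.round(q,4).tolist(),np.degrees(np.arctan2(d[1],d[0])))
R_=np.array(bot.get_obs()["tool_rot"])
from scipy.spatial.transform import Rotation as Q
M=Q.from_quat(R_[[1,2,3,0]]).as_matrix();print(M.round(3),bot.get_obs()["t"])
n=np.array([-np.sin(np.radians(20.2)),np.cos(np.radians(20.2))])
print(n@L[0][:2],n@R[0][:2],n@L[1][:2],n@R[1][:2],n@[.442,-.0334])
E
```

```text
[[0.4602, -0.0194, 0.089], [0.4213, -0.0333, 0.089]] 19.682889766849488
[[0.4614, -0.037, 0.089], [0.4253, -0.0504, 0.089]] 20.4152089194784
[[-0.96   0.281  0.   ]
 [ 0.281  0.96   0.   ]
 [ 0.     0.    -1.   ]] 0.7
-0.17713385732416406 -0.1940509989527321 -0.17676062781435647 -0.19419549389701204 -0.18396747091752147
```

Blue cartridge: (0.442, -0.034), yaw about 20°. Socket: (0.569, 0.204), yaw about -3°. I'll move over the cartridge by way of (0.45, 0.30).

Call:
{"api": "jog_arm", "payload": {"motion": [[0,0,-0.1,-40,-30,0,85],[0,0,-0.2,-90,-67,0,85],[0,0,-0.3,-140,-105,0,85],[0,0,-0.4,-190,-142,0,85],[0,0,-0.5,-240,-180,0,85],[0,0,-0.6,-290,-217,0,85],[0,0,-0.642,-330,-247,0,85],[0,0,-0.642,-347,-260,0,85],[0,0,-0.642,-347,-260,0,85]]}}

```text
t: 1.82
eef_pos: [0.4508, 0.2991, 0.2315]
tool_rot: [0.0, -0.176, 0.984, -0.0]
contact_force: [-0.0, 0.7, 0.3]
gripper_width: 0.996
grasp_force: 0.0
```

Call:
{"api": "jog_arm", "payload": {"motion": [[0,0,0,15,-37,0,85],[0,0,0,35,-87,0,85],[0,0,0,55,-137,0,85],[0,0,0,75,-187,0,85],[0,0,0,95,-237,0,85],[0,0,0,113,-280,0,85],[0,0,0,122,-302,0,85],[0,0,0,125,-309,0,85],[0,0,0,125,-309,0,85]]}}

```text
t: 2.95
eef_pos: [0.4407, -0.031, 0.2314]
tool_rot: [0.0, -0.178, 0.984, 0.0]
contact_force: [0.1, 0.2, 1.0]
gripper_width: 0.998
grasp_force: 0.0
```

```bash
python3 - <<'E'
from h import *
o=bot.get_obs();print({k:np.round(o[k],4).tolist() for k in("t","q","eef_pos","tool_rot","contact_force")})
p=bot.read_camera("scene");save(p,"s1.png",(240,110,400,230),5)
E
```

```text
{'t': 2.95, 'q': [-0.3367, 0.0803, 0.2834, 2.1007, -0.0278, 0.9638, 1.8913], 'eef_pos': [0.4407, -0.031, 0.2314], 'tool_rot': [0.0001, -0.1784, 0.984, 0.0002], 'contact_force': [0.0978, 0.1913, 0.9768]}
```

View pics/s1.png

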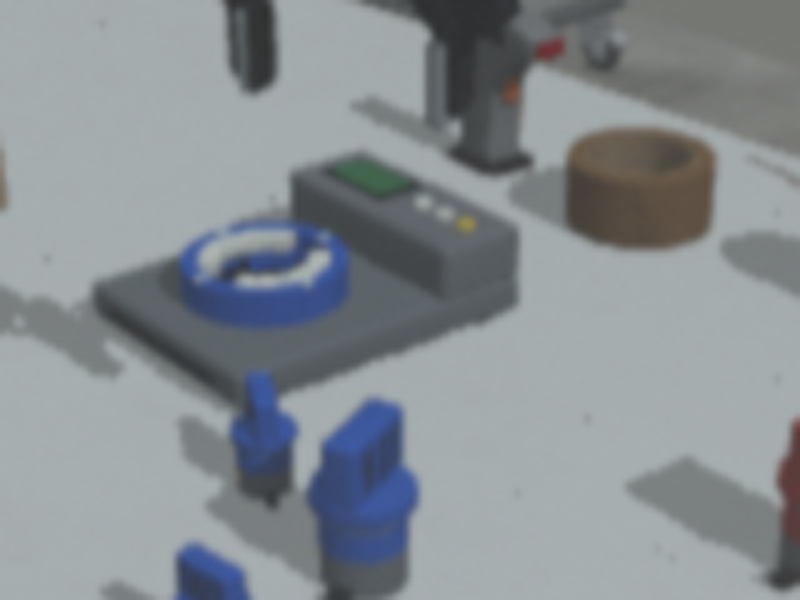

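The picture shows the open gripper above the blue cartridges and nothing has been touched. I'll descend and recheck the pose partway.

Call:
{"api": "jog_arm", "payload": {"motion": [[0,0,0,0,0,30,85],[0,0,0,0,0,70,85],[0,0,0,0,0,105,85],[0,0,0,0,0,120,85],[0,0,0,0,0,120,85]]}}

```text
t: 3.62
eef_pos: [0.4398, -0.0309, 0.1103]
tool_rot: [-0.001, -0.179, 0.984, 0.0]
contact_force: [0.6, -0.2, -0.3]
gripper_width: 0.995
grasp_force: 0.0
```

Call:
{"api": "jog_arm", "payload": {"motion": [[0,0,0,-1.5,-4,15,85],[0,0,0,-1.5,-4,35,85],[0,0,0,-1.5,-4,50,85],[0,0,0,-1.5,-4,50,85]]}}

```text
t: 4.12
eef_pos: [0.4428, -0.0356, 0.0604]
tool_rot: [-0.001, -0.178, 0.984, 0.0]
contact_force: [0.4, 0.4, -0.1]
gripper_width: 0.994
grasp_force: 0.0
```

```bash
python3 - <<'E'
from fit import *
o=bot.get_obs();print({k:np.round(o[k],4).tolist() for k in("t","eef_pos","tool_rot","contact_force")})
p=bot.read_camera("scene");save(p,"s2.png",(260,150,380,240),6)
E
```

```text
{'t': 4.125, 'eef_pos': [0.4428, -0.0356, 0.0604], 'tool_rot': [-0.0009, -0.1777, 0.9841, 0.0001], 'contact_force': [0.3757, 0.3545, -0.129]}
```

View pics/s2.png

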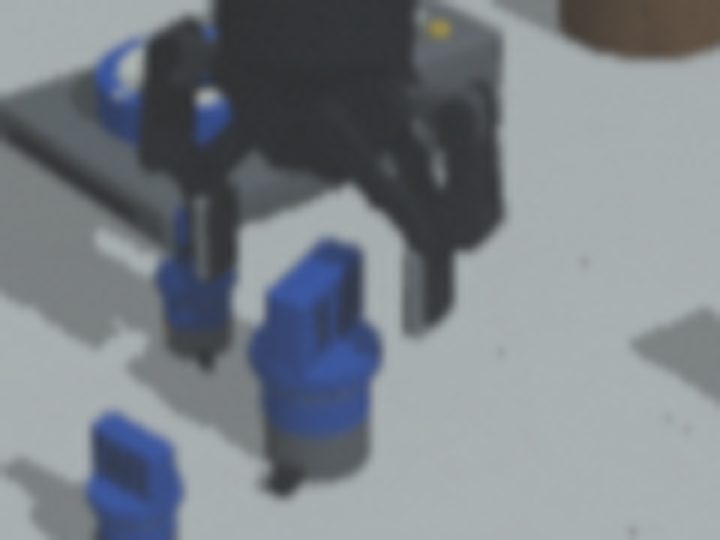

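The fingers straddle the bar of the large blue cartridge, at about (294,195) and (331,205). Closing.

Call:
{"api": "jog_arm", "payload": {"motion": [[0,0,0,0,0,0,60],[0,0,0,0,0,0,40],[0,0,0,0,0,0,25],[0,0,0,0,0,0,10],[0,0,0,0,0,0,10],[0,0,0,0,0,0,10],[0,0,0,0,0,0,10]], "grip_force": 60}}

```text
t: 5.05
eef_pos: [0.4435, -0.0356, 0.0615]
tool_rot: [0.0, -0.178, 0.984, 0.0]
contact_force: [-0.3, -0.5, 6.4]
gripper_width: 0.226
grasp_force: 62.6
```

Call:
{"api": "jog_arm", "payload": {"motion": [[0,0,0,0,0,-5,10],[0,0,0,0,0,-30,10],[0,0,0,0,0,-60,10],[0,0,0,0,0,-90,10],[0,0,0,0,0,-100,10],[0,0,0,0,0,-100,10]]}}

```text
t: 5.8
eef_pos: [0.4433, -0.0355, 0.1612]
tool_rot: [0.0, -0.178, 0.984, 0.0]
contact_force: [-0.0, -0.2, -3.1]
gripper_width: 0.222
grasp_force: 61.7
```

Call:
{"api": "jog_arm", "payload": {"motion": [[0,0,0.05,-25,22,0,10],[0,0,0.12,-62,55,0,10],[0,0,0.19,-100,90,0,10],[0,0,0.26,-138,124,0,10],[0,0,0.33,-172,154,0,10],[0,0,0.38,-194,174,0,10],[0,0,0.408,-202,180,0,10],[0,0,0.408,-202,180,0,10],[0,0,0.408,-202,180,0,10]]}}

```text
t: 6.92
eef_pos: [0.5691, 0.2016, 0.1608]
tool_rot: [-0.001, 0.026, 1.0, -0.001]
contact_force: [0.4, 0.3, -2.0]
gripper_width: 0.224
grasp_force: 61.7
```

```bash
cat > look.py <<'E'
from fit import *
import sys
o=bot.get_obs();print({k:np.round(o[k],4).tolist() for k in("t","q","eef_pos","tool_rot","contact_force")})
ims=[]
for c,b in(("top",(150,90,270,210)),("scene",(250,80,370,200))):
    p=bot.read_camera(c);np.savez(c+sys.argv[1]+".npz",**{k:p[k] for k in("pixels","camera_matrix","T")})
    ims.append(cv2.resize(p["pixels"][b[1]:b[3],b[0]:b[2],::-1],(400,400),interpolation=cv2.INTER_CUBIC))
cv2.imwrite("pics/l%s.png"%sys.argv[1],np.hstack(ims))
E
python3 look.py 3
```

```text
{'t': 6.925, 'q': [-0.6536, 0.4445, 0.2756, 1.813, -0.1484, 0.9059, 1.2071], 'eef_pos': [0.5691, 0.2016, 0.1608], 'tool_rot': [-0.0006, 0.0261, 0.9997, -0.0006], 'contact_force': [0.4144, 0.3432, -1.9528]}
```

View pics/l3.png

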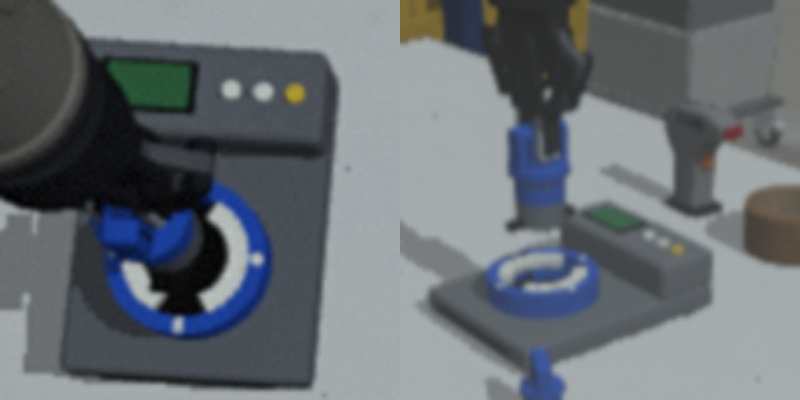

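The cartridge hangs upright over the turret, with lugs in the scene view at about (285,147) and (301,143). I'll check the in-hand offset from the lug pixels.

```bash
python3 - <<'E'
from fit import *
s=dict(np.load("scene3.npz"));s0=dict(np.load("scene0.npz"));t0=dict(np.load("top0.npz"))
a=np.radians(-3.0);u=np.array([np.cos(a),np.sin(a)]);c=np.array([.5691,.2016]);zb=.161-.0615
for sg in(-1,1):
    for off in(0,.004):print(sg,off,proj(s,[*(c+(sg*.034+off)*u),zb+.004]).round(1), proj(s,[*(c+(sg*.022+off)*u),zb+.02]).round(1))
g=s["pixels"].max(2).astype(int)
print("cols 278..308");
for r in range(138,154):print(r,g[r,278:308])
# turret: slot-lines/dots blobs in scene & top, compared to prediction
for n,p in(("scene",s0),("top",t0)):
    for k in range(4):
        b=a+k*np.pi/2;print(n,k,proj(p,[.569+.0445*np.cos(b),.204+.0445*np.sin(b),.052]).round(1))
    h=cv2.cvtColor(p["pixels"],cv2.COLOR_RGB2HSV)
# turret ring outline extents
for n,p,b in(("top",t0,blue(t0,(206,167),1)),("scene",s0,blue(s0,(293,163),1))):
    x,y,w,h=cv2.boundingRect(b[0]);m=sil(p,TUR,.569,.204,0,.03,(150,100,330,220));X,Y,W,H=cv2.boundingRect((m>.5).astype(np.uint8));print(n,(x,y,w,h),(X+150,Y+100,W,H))
E
```

```text
-1 0 [282.5 148.2] [285.7 142. ]
-1 0.004 [283.7 147.9] [286.9 141.6]
1 0 [301.7 142.5] [298.2 138.4]
1 0.004 [302.8 142.2] [299.4 138. ]
cols 278..308
138 [172 173 173 173 172 161 125 101 103 109 114 119 124 126 129 131 132 133
 133 132 131 141 165 172 172 172 172 173 173 173]
139 [172 172 173 173 172 163 129 102 102 109 115 120 124 127 130 132 132 134
 132 130 127 136 161 171 172 172 172 172 172 172]
140 [173 173 173 173 173 163 129  96  95 106 112 118 122 124 127 128 129 130
 126 119 114 120 143 160 167 170 171 168 167 163]
141 [173 173 173 173 172 163 128  91  85  93 100 107 114 116 116 116 116 114
 109 102  98  95 107 127 148 162 162 152 146 137]
142 [173 173 173 173 172 164 135  92  78  83  88  93  99 101 100 101 101  99
  96  92  88  77  73  87 118 139 135 124 117 107]
143 [173 173 173 172 173 165 138  94  77  79  82  85  89  90  91  92  93  92
  92  90  85  75  63  70  96 114 107  94  89  93]
144 [173 173 173 173 171 161 135  92  75  77  81  84  87  88  90  91  92  92
  92  90  86  78  74  79  97 105  96  82  74  83]
145 [173 173 172 167 157 136 113  81  70  76  81  84  87  8
[... 637 characters left out ...]
160 156 150 159
 162 148 102  75  74  73  73  74  74  76  78  82]
151 [173 173 173 172 171 170 170 172 173 172 172 171 169 166 164 160 147 145
 145 134  96  75  74  73  73  73  73  75  75  76]
152 [173 173 173 173 172 172 173 173 172 171 168 166 162 151 146 143 133 130
 129 119  92  77  74  73  73  73  73  73  74  74]
153 [174 173 173 172 173 172 173 171 167 162 151 147 145 137 133 132 130 130
 127 117  97  82  77  75  73  73  73  73  73  73]
scene 0 [304.4 157.3]
scene 1 [284.  156.4]
scene 2 [279.9 165.3]
scene 3 [301.3 166.3]
top 0 [207.  145.2]
top 1 [183.6 164.6]
top 2 [202.9 186.9]
top 3 [226.3 167.2]
top (180, 142, 52, 50) (181, 143, 51, 49)
scene (276, 154, 34, 22) (276, 155, 34, 21)
```

The lugs match the grip centre to within about 1 mm, and the tool is on the socket axis. Lowering in stages while watching the force.

Call:
{"api": "jog_arm", "payload": {"motion": [[0,0,0,0,0,15,10],[0,0,0,0,0,30,10],[0,0,0,0,0,40,10],[0,0,0,0,0,47,10],[0,0,0,0,0,53,10],[0,0,0,0,0,53,10]]}}

```text
t: 7.78
eef_pos: [0.5695, 0.2036, 0.1079]
tool_rot: [-0.0, 0.025, 1.0, -0.0]
contact_force: [-0.4, -1.2, -2.7]
gripper_width: 0.225
grasp_force: 61.8
```

Call:
{"api": "jog_arm", "payload": {"motion": [[0,0,0,0,-1,3,10],[0,0,0,0,-1,6,10],[0,0,0,0,-1,9,10],[0,0,0,0,-1,12,10],[0,0,0,0,-1,12,10]]}}

```text
t: 8.4
eef_pos: [0.5694, 0.2026, 0.096]
tool_rot: [-0.0, 0.025, 1.0, -0.0]
contact_force: [-0.4, -0.6, -1.7]
gripper_width: 0.216
grasp_force: 61.8
```

Call:
{"api": "jog_arm", "payload": {"motion": [[0,0,0,0,0,1.5,10],[0,0,0,0,0,3,10],[0,0,0,0,0,4,10],[0,0,0,0,0,5,10],[0,0,0,0,0,5,10]]}}

```text
t: 9.02
eef_pos: [0.5697, 0.2027, 0.0916]
tool_rot: [0.0, 0.025, 1.0, 0.0]
contact_force: [-1.1, -0.1, 1.4]
gripper_width: 0.222
grasp_force: 62.0
```

It's on the floor (bottom at about 0.030, light contact). Turning clockwise, which is positive about the downward tool z.

Call:
{"api": "jog_arm", "payload": {"motion": [[0,0,0.15,0,0,0,10],[0,0,0.32,0,0,0,10],[0,0,0.49,0,0,0,10],[0,0,0.66,0,0,0,10],[0,0,0.83,0,0,0,10],[0,0,1.0,0,0,0,10],[0,0,1.17,0,0,0,10],[0,0,1.3,0,0,0,10],[0,0,1.3,0,0,0,10]]}}

```text
t: 10.15
eef_pos: [0.5701, 0.2024, 0.0916]
tool_rot: [0.001, 0.625, 0.781, 0.0]
contact_force: [0.1, -1.8, 1.6]
gripper_width: 0.223
grasp_force: 62.2
```

Call:
{"api": "jog_arm", "payload": {"motion": [[0,0,0.1,0,0,0,10],[0,0,0.2,0,0,0,10],[0,0,0.28,0,0,0,10],[0,0,0.31,0,0,0,10],[0,0,0.31,0,0,0,10]]}}

```text
t: 10.78
eef_pos: [0.5698, 0.2021, 0.0916]
tool_rot: [0.0, 0.738, 0.675, -0.0]
contact_force: [-0.1, -3.4, 5.4]
gripper_width: 0.222
grasp_force: 62.7
```

```bash
python3 look.py 4; python3 -c "
from h import *;o=bot.get_obs();print(o['torque'],o['grasp_force'])"
```

```text
{'t': 10.775, 'q': [-0.9275, 0.6187, 0.6684, 1.877, -0.5115, 0.8234, -0.0796], 'eef_pos': [0.5698, 0.2021, 0.0916], 'tool_rot': [0.0002, 0.7376, 0.6753, -0.0001], 'contact_force': [-0.0907, -3.4235, 5.3677]}
[-0.88408103  0.36246264  0.04777703] 62.70811915397644
```

View pics/l4.png

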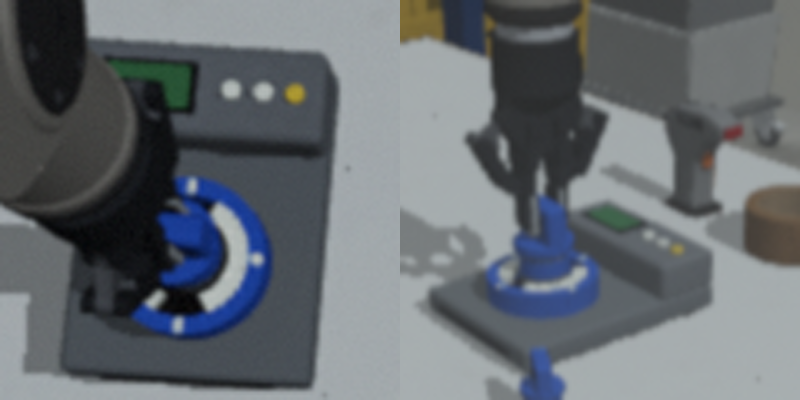

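The cartridge sits in the turret turned by 92°, with its bar toward the dots. Releasing and going up.

Call:
{"api": "jog_arm", "payload": {"motion": [[0,0,0,0,0,0,25],[0,0,0,0,0,0,35],[0,0,0,0,0,0,55],[0,0,0,0,0,0,70],[0,0,0,0,0,0,70],[0,0,0,0,0,-20,70],[0,0,0,0,0,-60,70],[0,0,0,0,0,-110,70],[0,0,0,0,0,-140,70],[0,0,0,0,0,-140,70]]}}

```text
t: 12.12
eef_pos: [0.5714, 0.2028, 0.2352]
tool_rot: [0.001, 0.738, 0.674, 0.003]
contact_force: [0.4, 0.5, -0.0]
gripper_width: 0.82
grasp_force: 0.0
```

Call:
{"api": "jog_arm", "payload": {"motion": [[0,0,0,-40,0,0,70],[0,0,0,-90,0,0,70],[0,0,0,-140,0,0,70],[0,0,0,-170,0,0,70],[0,0,0,-180,0,0,70],[0,0,0,-180,0,0,70]]}}

```text
t: 12.88
eef_pos: [0.5533, 0.0237, 0.2312]
tool_rot: [-0.0, 0.738, 0.674, -0.0]
contact_force: [0.0, 0.9, -0.2]
gripper_width: 0.819
grasp_force: 0.0
```

```bash
python3 look.py 5
```

```text
{'t': 12.875, 'q': [-0.8184, 0.3633, 0.8474, 1.8888, -0.3165, 1.0294, 0.0724], 'eef_pos': [0.5533, 0.0237, 0.2312], 'tool_rot': [-0.0003, 0.7383, 0.6745, -0.0], 'contact_force': [0.0486, 0.8502, -0.2008]}
```

View pics/l5.png

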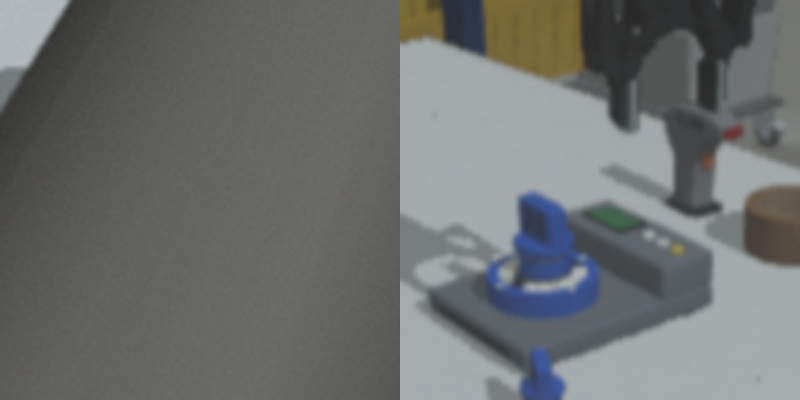

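The cartridge stands upright in the socket at about (292,155), with its bar running along the dots, and the gripper is clear. Handing in.

```bash
python3 -c "
from station import bot;print(bot.hand_in())"
```

```text
the job is handed in; nothing more can be done
None
```

The largest blue cartridge is seated in the blue socket, turned about 92° clockwise to the dots and released at 12.9 s; red and yellow were not touched, and the job is handed in (no verdict was returned).

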